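# Stow the dried filter cards in their tin

## Robot

A 6-joint arm with a two-finger parallel gripper is mounted at the origin on the work surface. World frame = base frame: x ahead of the robot, y to its left, z up, the work surface at z = 0. Lengths are in m, angles in rad, forces in N, time in s.
With the tool pointing down it reaches from about 0.2 to 0.875 m from the base axis. Payload 3.4 kg.
Tool frame: the origin (TCP) lies between the finger pads; the fingertips stand 25 mm ahead of it and the grasp point (between the pads) lies 6 mm ahead of it (r.nose_length is the z of the fingertips in the tool frame, in m); z points along the fingers, y is the line along which they close (so a half turn about z gives the same grasp; the last joint's range is limited). The gripper opens to 94 mm and grips with 3 to 60 N. Pads are 16 mm wide; open, the fingers measure 119 mm over their backs; the gripper's body (75 mm by 177 mm) begins 78 mm behind the grasp point.
Start: joints at [-1.373, 0.276, 1.505, -0, 1.361, -0.121], TCP at [0.18, -0.546, 0.23] pointing down, gripper open.
Joint ranges: [-2.89, 2.89], [-0.75, 2.08], [0.22, 2.7], [-1.18, 4.32], [0.11, 2.71], [-2.7, 2.7]. Speed limits (rad/s): [2.57, 2.57, 3.14, 3.14, 3.14, 3.14].

## Interface

Orientations are given as a unit quaternion [w, x, y, z].
In Python, from plant import r, gripper_to, inverse_kinematics, vision, models, telemetry gives the robot as it stands. Calls block until the motion is done:
- r.move_to(position, orientation): joint-space move of the TCP to a pose.
- r.move_l(position, rot=None, vel=0.15, guard=None): straight line of the TCP; rot=None keeps the orientation; vel is the mean speed in m/s. With guard (N) it stops when the force on the tool has changed by that much, and returns True; else False.
- r.movej(angles): joint-space move.
- gripper_to(opening, f_grip=None): finger opening in m; f_grip is the grip in N (None keeps the last); returns when the fingers have stopped.
- r.hold(seconds).
- inverse_kinematics(position, orientation): joint angles nearest the present ones, or None.
- vision.snapshot(name): name is "scene" or "top" or "wrist"; returns the picture (384x512x3 uint8, red, green, blue); there is no depth.
- vision.get_calibration(name): a dict with "fx", "fy", "cx", "cy" (pixels), "D" ([k1, k2, p1, p2, k3] as OpenCV has them; the pictures are not rectified), "position" and "orientation" of the camera in the world. Camera axes: x right, y down, z forward; pixel columns grow to the right and rows downward; lengths in m; the calibration is good to about 2 mm. A picture is of the moment at which its call begins: read the wrist's pose just before it. get_calibration takes no time and is no camera call; for the wrist camera it gives the pose at the moment of the call.
A pose or a line that the arm cannot do raises r.PlanningError and nothing moves.
- r.sign_off(): hands the job in; it is judged then, once.
Trained networks look in the newest picture that a camera, given by its name, has taken for a name from the list of things; names that differ only in an ending like _2 or _b are one class to them, and where a whole thing is asked for, a point or a joint stands for the part that bears it (a point fixed in the world has none). Each returns a list of dicts, best first, with "score" (0 to 1); they miss things now and then, are a little off and sometimes report something else, mostly with a low value. They report only what shows in the picture. A call takes as long as a camera call. They do not tell look-alikes from the thing itself.
- models.boxes_of(thing, camera): "at" ([x, y, z] in m, in world coordinates, good to about 4 mm: the middle of the surface that is visible of it).
- models.regions_of(thing, camera): "pixels" (384x512 bool, what is visible of it).
- models.mark_of(thing, camera): "at" ([x, y, z] in m, in world coordinates, good to about 4 mm: a listed point, or the origin of a listed thing).
Readings, each from a call of its own:
- telemetry.current_t(): time.
- telemetry.current_joints(): joint angles.
- telemetry.current_dq(): joint speeds.
- telemetry.current_joint_efforts(): joint torques, N m.
- telemetry.current_ee_pos(): TCP position.
- telemetry.current_tool_rot(): TCP orientation.
- telemetry.current_wrist_force(): force on the tool from outside, world axes, zero at the start.
- telemetry.current_torque(): the same for the moment, N m.
- telemetry.current_opening(): finger opening in m.
- telemetry.current_finger_force(): force on a finger pad.
Only numpy, scipy, OpenCV 4.12 (cv2) and the standard library are available. Lean on these libraries where they do the work, as an engineer would, in place of code of your own. Each camera call takes 0.05 s, during which the arm holds its last target. There are 200 camera calls.

## Task

The vacuum's thin filter cards have dried on the low wooden shelf and should be put away: take the lid off the filter tin and set it down flat on the counter, then slide each card to the shelf's front edge until its tab overhangs, pinch it by the tab and lay it flat inside the tin. When all the cards there are lie in the tin, put the lid back on so that it is fully seated, and leave everything else where it is.

Things in the scene. Friction and masses are not known exactly. Their poses are not given: they have to be found in the camera images.
- card0: thin stiff grey filter card, one of up to three alike (absent: None). Plate 100 mm (its x) by 90 mm, 3 mm thick; a 36 mm wide tab in the middle of its -x edge ends 95 mm from the origin. 0.05-0.08 kg, slippery on the shelf: drags under a fingertip pressed on it (5-20 N). Origin: plate centre, underside; mass centre 5 mm to the tab side. Tab faces the shelf's front; too thin to pinch unless overhanging
- card1: thin stiff grey filter card, one of up to three alike (absent: None). Plate 100 mm (its x) by 90 mm, 3 mm thick; a 36 mm wide tab in the middle of its -x edge ends 95 mm from the origin. 0.05-0.08 kg, slippery on the shelf: drags under a fingertip pressed on it (5-20 N). Origin: plate centre, underside; mass centre 5 mm to the tab side. Tab faces the shelf's front; too thin to pinch unless overhanging
- card2: thin stiff grey filter card, one of up to three alike (absent: None). Plate 100 mm (its x) by 90 mm, 3 mm thick; a 36 mm wide tab in the middle of its -x edge ends 95 mm from the origin. 0.05-0.08 kg, slippery on the shelf: drags under a fingertip pressed on it (5-20 N). Origin: plate centre, underside; mass centre 5 mm to the tab side. Tab faces the shelf's front; too thin to pinch unless overhanging
- shelf: low light-wood step shelf fixed on the counter, on which the cards dried: top board 270 mm (x) by 380 mm (y), 18 mm thick, top face 60 mm above the origin, free space in front. Origin: centre of its underside, at counter height. Its front edge, facing the robot, lies at x = -135 mm in its frame
- tin: open rectangular aluminium tin fixed on the counter, outside 190 mm (x) by 140 mm (y) by 50 mm high, walls and floor 5 mm, inside 180 x 130 mm. Origin: centre of its underside, z up. It starts covered by the lid
- lid: loose aluminium lid 196 mm (x) by 146 mm, 5 mm thick; a lip under it, 170 x 120 mm, 8 mm deep, drops into the tin. About 0.2 kg. On top in the middle a wooden grip bar 60 mm along x, 14 mm wide, 5 to 31 mm above the origin. Origin: centre of the plate's underside, lip excluded (50 mm above the tin's when closed, 8 mm above the counter when set down). Fits either way round
- canister: purple plastic dust canister, upright cylinder 110 mm across, 185 mm high; not part of the job, to be left alone; origin at its underside
- brush: bamboo-handled detail brush, 160 mm long, 20 mm wide, 16 mm high, lying across the rear of the shelf; not part of the job, to be left alone; origin at its underside
- spray: white spray-cleaner bottle, 64 mm across, 190 mm high; not part of the job, to be left alone; origin at its underside
- driver: screwdriver lying on the counter; not part of the job, to be left alone; origin at its underside
- sponge: yellow sponge block 100 x 65 x 28 mm; not part of the job, to be left alone; origin at its underside
Mind the look-alikes: they are no part of the job. Leave any orange, pink or turquoise look-alike of the card0 alone.

How it is judged:
On the way, in this order (a step that is already met when the one before it is completed fails the run):
1. the lid is set down flat on the counter, clear of the tin (horizontal distance between lid and tin above 0.13 m and height (world z) of lid below 0.03 m and angle between lid's own z axis and vertical below 0.1 rad and linear speed of lid below 0.03 m/s), for 0.2 s.
2. every card there is lies flat inside the open tin (x of card0 in the frame of tin between -0.05 and 0.05 m and y of card0 in the frame of tin between -0.04 and 0.04 m and z of each of card0, card1, card2 in the frame of tin below 0.025 m and angle between each of card0, card1, card2's own z axis and vertical below 0.15 rad and x of card1 in the frame of tin between -0.05 and 0.05 m and y of card1 in the frame of tin between -0.04 and 0.04 m and x of card2 in the frame of tin between -0.05 and 0.05 m and y of card2 in the frame of tin between -0.04 and 0.04 m), for 0.2 s.
At the end, for the whole second after the job is handed in: Each card present lies flat (0.15 rad) in the tin, its origin within 50 mm along and 40 mm across of the centre and under 25 mm up; the lid is at rest, fully down (origin under 53 mm above the tin's), within 9 mm of centre each way and 0.15 rad (all of step 2 and x of lid in the frame of tin between -0.009 and 0.009 m and y of lid in the frame of tin between -0.009 and 0.009 m and z of lid in the frame of tin below 0.053 m and angle between lid's own z axis and vertical below 0.05 rad and angle between the x axis of lid and the x axis of tin, either way round below 0.15 rad and linear speed of lid below 0.02 m/s); the robot touches nothing.
It fails at once if a bystander is shoved more than 60 mm away (distance of any of canister, brush, spray, driver, sponge from where it was at the start of the episode above 0.06 m).
It fails at once if a bystander is knocked over (angle between any of canister, brush, spray, sponge's own z axis and vertical above 0.6 rad).
Of card0, card1, card2 only 2 to 3 are there at a start; the rules pass over those that are not, and their reading is None.
At some moment in a run one of card0, card1, card2, lid may be knocked a few centimetres aside while the robot is not near it.
It also fails if it takes over 210 s, if anything falls off the work surface, if the arm or the gripper's body presses on something with over 40 N, if the wrist force passes 120 N, or if a joint passes its speed limit or range.

## Working session

There is one attempt and no reset: what is moved stays moved. The work goes in short steps, each a Python script; the robot and the scene stay as the last script left them, time stands still between calls to the robot, and variables do not carry over. Pictures are saved under pics/ and viewed, at most 14 in all, crops included, and the job is handed in when it is done.

```bash
ls; mkdir -p pics
python3 - <<'E'
from plant import r, vision, models, telemetry
import cv2, numpy as np
ims=[vision.snapshot(n) for n in ("scene","top")]
for n,i in zip(("scene","top"),ims): cv2.imwrite(f"pics/{n}0.png",i[:,:,::-1])
for n in ("scene","top"):
    c=vision.get_calibration(n); print(n,{k:np.round(v,3).tolist() for k,v in c.items()})
for t in "card0 shelf tin lid canister brush spray driver sponge".split():
    for n in (("top","scene") if t in("card0","tin","lid","shelf") else ("top",)):
        print(t,n,[(np.round(d["at"],3).tolist(),round(d["score"],2)) for d in models.mark_of(t,n)])
print(r.nose_length,telemetry.current_tool_rot(),telemetry.current_t())
E
```

```text
pics
scene {'fx': 416.274, 'fy': 416.274, 'cx': 259.664, 'cy': 197.37, 'D': [-0.018, 0.0, 0.0, 0.0, 0.0], 'position': [1.223, -0.153, 1.188], 'orientation': [-0.218, 0.75, 0.601, -0.173]}
top {'fx': 348.007, 'fy': 348.007, 'cx': 258.663, 'cy': 193.943, 'D': [0.011, 0.0, 0.0, 0.0, 0.0], 'position': [0.388, -0.015, 1.355], 'orientation': [-0.041, 0.717, -0.696, 0.027]}
card0 top [([0.568, 0.32, 0.066], 0.84), ([0.645, 0.536, 0.002], 0.84), ([0.359, -0.042, -0.004], 0.72), ([0.583, 0.202, 0.062], 0.71), ([0.696, -0.42, 0.001], 0.71), ([0.574, 0.076, 0.063], 0.55)]
card0 scene [([0.644, 0.537, -0.003], 0.98), ([0.696, -0.417, 0.005], 0.84), ([0.575, 0.08, 0.063], 0.82), ([0.356, -0.03, -0.001], 0.75), ([0.584, 0.205, 0.062], 0.69), ([0.565, 0.317, 0.055], 0.63)]
shelf top [([0.588, 0.2, 0.0], 0.96), ([0.318, 0.256, 0.002], 0.73)]
shelf scene [([0.59, 0.203, -0.001], 0.76), ([0.318, -0.273, -0.001], 0.31)]
tin top []
tin scene []
lid top [([0.599, -0.2, 0.052], 0.69)]
lid scene [([0.6, -0.204, 0.05], 0.67), ([0.584, 0.203, 0.059], 0.48)]
canister top [([0.432, 0.568, -0.002], 0.67)]
brush top [([0.706, 0.207, 0.062], 0.62)]
spray top [([0.417, -0.568, -0.0], 0.67)]
driver top [([0.317, 0.258, 0.002], 0.55)]
sponge top [([0.322, -0.278, -0.001], 0.88), ([0.418, -0.568, -0.003], 0.3)]
0.025 [ 8.67167104e-05  9.87322764e-01  1.58725398e-01 -4.81638127e-06] 0.75
```

View pics/top0.png

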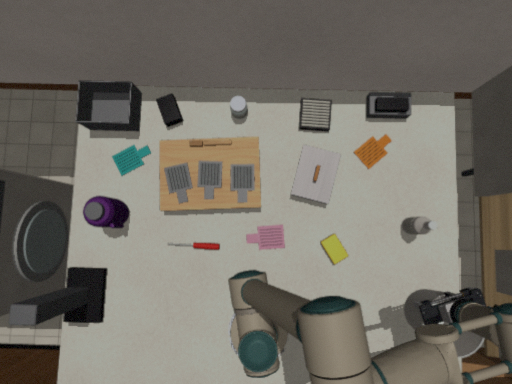

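View pics/scene0.png

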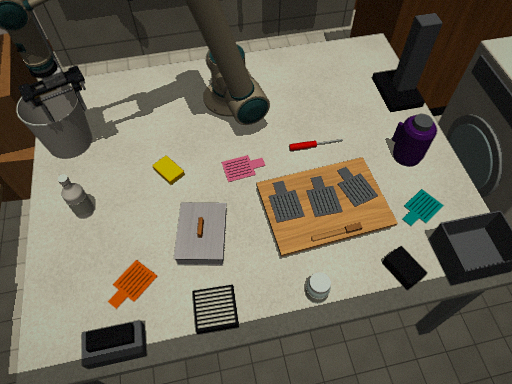

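```bash
cat > h.py <<'E'
from plant import r, gripper_to, inverse_kinematics, vision, models, telemetry
import cv2, numpy as np
from scipy.spatial.transform import Rotation as R
def q_down(yaw):
    "tool z down; tool y axis along world direction yaw+90deg (mod 180)"
    yaw=(yaw+np.pi/2)%np.pi-np.pi/2
    q=(R.from_euler('z',yaw)*R.from_euler('x',np.pi)).as_quat(); return np.r_[q[3],q[:3]]
def to_plane(px,cam,z):
    c=vision.get_calibration(cam)
    K=np.array([[c["fx"],0,c["cx"]],[0,c["fy"],c["cy"]],[0,0,1]])
    u=cv2.undistortPoints(np.float64(px).reshape(-1,1,2),K,np.array(c["D"])).reshape(-1,2)
    q=np.array(c["orientation"]); d=R.from_quat(np.r_[q[1:],q[0]]).apply(np.c_[u,np.ones(len(u))])
    p=np.array(c["position"]); return p[:2]+d[:,:2]*((z-p[2])/d[:,2])[:,None]
def rects(thing,cam,z):
    "minimum-area rectangles (centre, long side, short side, yaw of long side, score) in the plane z"
    out=[]
    for d in models.regions_of(thing,cam):
        v,u=np.nonzero(d["pixels"])
        if len(v)<30: continue
        b=cv2.boxPoints(cv2.minAreaRect(np.float32(to_plane(np.c_[u,v],cam,z)*1000)))/1000
        e=[b[1]-b[0],b[2]-b[1]]; e.sort(key=np.linalg.norm); yaw=np.arctan2(e[1][1],e[1][0])
        out.append((b.mean(0),np.linalg.norm(e[1]),np.linalg.norm(e[0]),(yaw+np.pi/2)%np.pi-np.pi/2,d["score"]))
    return out
def show(thing,cam,z):
    for c,l,s,y,k in rects(thing,cam,z): print(thing,cam,np.round(c,3),round(l,3),round(s,3),"yaw",round(y,3),round(k,2))
def st(): print("t",round(telemetry.current_t(),1),"p",np.round(telemetry.current_ee_pos(),4),"F",np.round(telemetry.current_wrist_force(),1),"op",round(telemetry.current_opening(),4))
E
python3 - <<'E'
from h import *
for c in("top","scene"):
    vision.snapshot(c)
    show("card0",c,.063); show("lid",c,.055); show("shelf",c,.06)
E
```

```text
card0 top [0.557 0.076] 0.144 0.09 yaw 0.038 0.93
card0 top [ 0.696 -0.417] 0.138 0.09 yaw -0.848 0.82
card0 top [0.564 0.199] 0.141 0.087 yaw 0.041 0.81
card0 top [0.547 0.311] 0.144 0.087 yaw 0.261 0.71
card0 top [ 0.356 -0.014] 0.139 0.085 yaw -1.464 0.64
card0 top [0.643 0.493] 0.137 0.085 yaw -1.066 0.63
lid top [ 0.599 -0.198] 0.195 0.144 yaw -0.223 0.67
shelf top [0.59  0.202] 0.383 0.274 yaw -1.494 0.64
card0 scene [0.556 0.077] 0.15 0.091 yaw 0.028 0.88
card0 scene [0.566 0.201] 0.147 0.091 yaw -0.023 0.84
card0 scene [0.686 0.487] 0.146 0.09 yaw -1.028 0.76
card0 scene [0.547 0.313] 0.147 0.091 yaw 0.278 0.62
card0 scene [ 0.397 -0.02 ] 0.141 0.094 yaw -1.454 0.57
card0 scene [ 0.738 -0.417] 0.135 0.085 yaw -0.798 0.56
lid scene [ 0.601 -0.198] 0.194 0.146 yaw -0.23 0.87
shelf scene [0.593 0.202] 0.384 0.281 yaw -1.499 0.61
```

Run:
```python
from h import *
q=q_down(-.226)
r.move_to([.600,-.199,.2],q); gripper_to(.05,40)
r.move_l([.600,-.199,.086],vel=.12,guard=12); st()
gripper_to(0,40); st()
r.move_l([.600,-.199,.2],vel=.1); st()
r.move_l([.475,-.425,.15],vel=.15)
print(r.move_l([.475,-.425,.040],vel=.06,guard=8)); st()
gripper_to(.05); r.move_l([.475,-.425,.2],vel=.2); st()
r.move_to([.50,-.1,.25],q_down(0))
for c in("top","scene"):
    im=vision.snapshot(c); cv2.imwrite(f"pics/{c}1.png",im[:,:,::-1])
    show("lid",c,.013); show("tin",c,.05); show("card0",c,.063)
    print([np.round(d["at"],3).tolist() for d in models.mark_of("tin",c)])
st()
```

```text
t 5.0 p [ 0.6006 -0.1993  0.0868] F [-0.1  0.5  0.5] op 0.05
t 5.7 p [ 0.6    -0.199   0.0861] F [0.2 0.1 1.1] op 0.0136
t 7.0 p [ 0.5995 -0.1988  0.1991] F [-0.2 -1.  -1.6] op 0.0137
True
t 10.5 p [ 0.4749 -0.4249  0.044 ] F [-0.8 -0.2  5.3] op 0.0138
t 12.2 p [ 0.4744 -0.4243  0.1988] F [ 0.5 -0.4 -0.1] op 0.0498
lid top [ 0.475 -0.423] 0.201 0.148 yaw -0.216 0.64
tin top [ 0.669 -0.214] 0.139 0.047 yaw 1.33 0.84
card0 top [ 0.697 -0.416] 0.139 0.087 yaw -0.867 0.98
card0 top [ 0.356 -0.015] 0.138 0.086 yaw -1.456 0.95
card0 top [0.555 0.078] 0.14 0.087 yaw 0.032 0.86
card0 top [0.565 0.2  ] 0.144 0.09 yaw 0.027 0.7
card0 top [0.547 0.313] 0.144 0.087 yaw 0.234 0.64
card0 top [0.641 0.497] 0.138 0.085 yaw -1.069 0.6
[]
lid scene [ 0.477 -0.423] 0.202 0.146 yaw -0.218 0.8
tin scene [ 0.61  -0.198] 0.21 0.144 yaw -0.224 0.93
card0 scene [0.556 0.077] 0.15 0.095 yaw 0.061 0.95
card0 scene [0.564 0.201] 0.149 0.091 yaw -0.004 0.91
card0 scene [ 0.739 -0.416] 0.135 0.089 yaw -0.786 0.87
card0 scene [ 0.4  -0.02] 0.139 0.093 yaw -1.462 0.8
card0 scene [0.547 0.314] 0.149 0.095 yaw 0.278 0.68
card0 scene [0.683 0.486] 0.139 0.084 yaw -1.052 0.57
[[0.602, -0.199, -0.002]]
t 13.9 p [ 0.5    -0.1002  0.2499] F [ 0.1 -0.3 -0.5] op 0.0498
```

View pics/scene1.png

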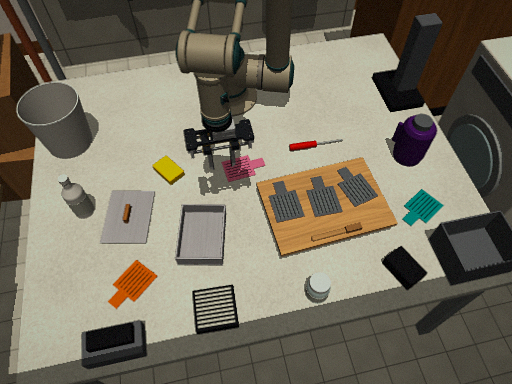

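```bash
cat >> h.py <<'E'
S=np.array([.591,.202]); SX=np.array([np.cos(.0745),np.sin(.0745)])
TIN=np.array([.601,-.199]); TY=-.226
AWAY=[.45,-.2,.25]
def cards(log=True):
    "grey cards on the shelf, origin and yaw, mean of both cameras"
    l=[]
    for c in("top","scene"):
        vision.snapshot(c)
        for p,L,s,y,k in rects("card0",c,.0625):
            o=p+.0225*np.array([np.cos(y),np.sin(y)])
            if abs(y)<.7 and abs((o-S)@SX)<.14 and abs(o[1]-S[1])<.19 and L>.125: l.append((*o,y))
    out=[]
    for a in l:
        m=[b for b in l if np.hypot(a[0]-b[0],a[1]-b[1])<.04]; m=np.mean(m,0)
        if not any(np.allclose(m,o) for o in out): out.append(m); 
    out.sort(key=lambda a:a[1])
    if log:
        for o in out: print("card",np.round(o,3),"shelf x",round((o[:2]-S)@SX,4))
    return out
def drag(o,F=9,target=-.081):
    x,y,a=o; ex=np.array([np.cos(a),np.sin(a)])
    p=o[:2]-.020*ex; d=(p*0+(target-(o[:2]-S)@SX))*SX
    gripper_to(0,20); r.move_to([*p,.14],q_down(a)); r.move_l([*p,.100],vel=.15)
    hit=r.move_l([*p,.078],vel=.03,guard=F); st(); z=telemetry.current_ee_pos()[2]
    e=p+d
    r.move_l([*e,z],vel=.05); st()
    r.move_l([*e,.15],vel=.2); r.move_to(AWAY,q_down(0))
def pick(o):
    x,y,a=o; g=o[:2]-.083*np.array([np.cos(a),np.sin(a)])
    gripper_to(.07,40); r.move_to([*g,.15],q_down(a))
    if r.move_l([*g,.0805],vel=.08,guard=8): print("contact in approach")
    st(); gripper_to(0,40); st()
    r.move_l([*g,.17],vel=.12); st()
E
python3 - <<'E'
from h import *
o=cards()
drag(o[0]); cards(); im=vision.snapshot("scene"); cv2.imwrite("pics/d1.png",cv2.resize(im[150:270,230:420],None,fx=4,fy=4)[:,:,::-1])
E
```

```text
card [0.578 0.078 0.025] shelf x -0.0222
card [ 0.588  0.201 -0.002] shelf x -0.0029
card [0.569 0.319 0.265] shelf x -0.0128
t 16.8 p [0.5584 0.0779 0.0883] F [ 0.7 -0.3  4.6] op 0.0007
t 18.1 p [0.4989 0.0735 0.0882] F [-0.3  0.1  6. ] op 0.0005
card [0.519 0.073 0.032] shelf x -0.0811
card [0.589 0.201 0.028] shelf x -0.0024
card [0.569 0.32  0.245] shelf x -0.013
```

View pics/d1.png

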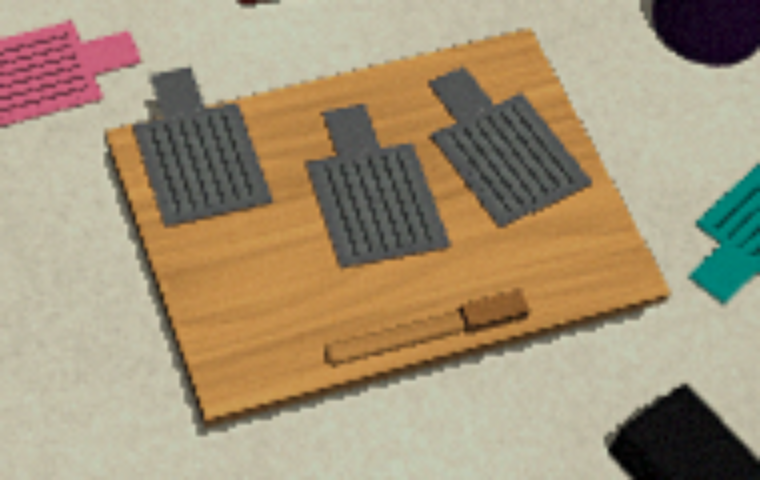

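```bash
cat >> h.py <<'E'
def place(n,off=0.0225):
    ex=np.array([np.cos(TY),np.sin(TY)]); g=TIN+(off-.083)*ex; q=q_down(TY)
    r.move_to([*g,.17],q)
    print("touch",r.move_l([*g,.034+.003*n],vel=.06,guard=6)); st()
    gripper_to(.056); r.move_l([*g,.17],vel=.15); r.move_to(AWAY if n<9 else AWAY,q_down(0))
E
python3 - <<'E'
from h import *
o=cards(0); pick(o[0])
im=vision.snapshot("scene"); cv2.imwrite("pics/p1.png",im[:,:,::-1])
E
```

```text
t 23.4 p [0.4372 0.0705 0.0808] F [ 0.4 -0.6  0.2] op 0.07
t 24.1 p [0.4367 0.0705 0.0806] F [0.  0.6 0.7] op 0.0345
t 25.0 p [0.436  0.0705 0.1693] F [-0.5 -0.2 -0.3] op 0.0347
```

View pics/p1.png

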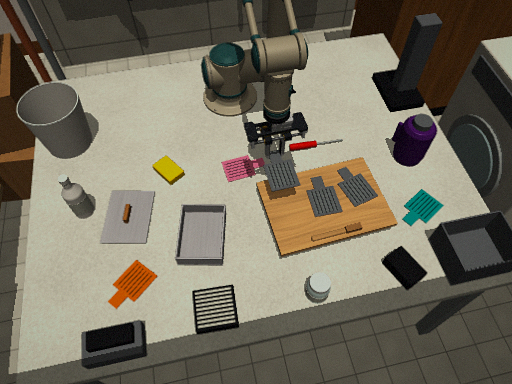

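The card hangs level from the gripper at about (283,172), above the shelf. I'll place it in the tin.

Run:
```python
from h import *
place(0)
im=vision.snapshot("scene"); cv2.imwrite("pics/pl1.png",cv2.resize(im[150:270,60:250],None,fx=4,fy=4)[:,:,::-1])
print([np.round(d["at"],3).tolist() for d in models.mark_of("card0","scene")])
cards()
```

```text
touch False
t 28.5 p [ 0.5422 -0.1855  0.0342] F [-0.1 -0.3 -0.2] op 0.0345
[[0.568, 0.319, 0.056], [0.617, -0.201, 0.005], [0.645, 0.536, -0.002], [0.582, 0.206, 0.059], [0.355, -0.031, 0.001], [0.698, -0.419, 0.002]]
card [0.589 0.201 0.022] shelf x -0.0024
card [0.57  0.319 0.272] shelf x -0.0124
```

View pics/pl1.png

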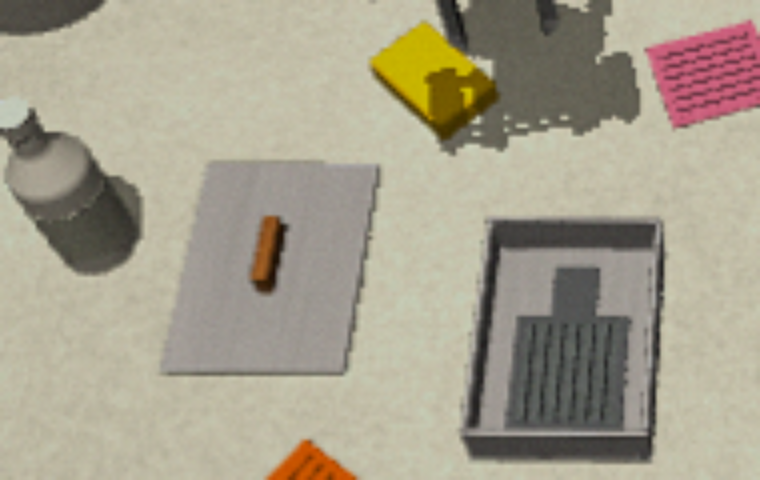

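The card lies flat and centred in the tin, around crop pixel (570,350). The second card is next, with checks at each stage.

Run:
```python
from h import *
import sys
drag(cards(0)[0]); o=cards()[0]
if abs((o[:2]-S)@SX+.081)>.008: sys.exit("drag off")
pick(o)
if abs(telemetry.current_opening()-.0355)>.003: sys.exit("no grip")
place(1)
im=vision.snapshot("scene"); cv2.imwrite("pics/pl2.png",im[:,:,::-1])
cards()
```

```text
t 34.6 p [0.5679 0.2017 0.0883] F [ 0.  -1.2  4.5] op 0.0003
t 36.3 p [0.4902 0.1958 0.0883] F [0.6 0.5 5.4] op 0.0005
card [0.511 0.193 0.022] shelf x -0.0808
card [0.569 0.32  0.288] shelf x -0.0132
t 42.2 p [0.4281 0.1917 0.0809] F [-0.2 -0.2 -0.2] op 0.0702
t 42.8 p [0.4277 0.1917 0.0806] F [-0.2 -0.4  1. ] op 0.0348
t 43.7 p [0.427  0.1915 0.1693] F [ 0.5  0.2 -0.8] op 0.0346
touch False
t 47.5 p [ 0.5422 -0.1855  0.0373] F [ 0.3 -0.  -0.1] op 0.035
card [0.57  0.32  0.232] shelf x -0.0125
```

View pics/pl2.png

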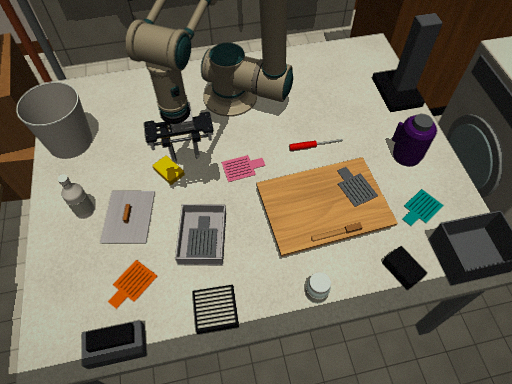

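The second card is stacked on the first at (203,238), and the last one is on the shelf at (355,187). That one is next.

Run:
```python
from h import *
import sys
drag(cards(0)[0],target=-.084); o=cards()[0]
if abs((o[:2]-S)@SX+.084)>.008: sys.exit("drag off")
pick(o)
if abs(telemetry.current_opening()-.0355)>.003: sys.exit("no grip")
place(2)
im=vision.snapshot("scene"); cv2.imwrite("pics/pl3.png",im[:,:,::-1])
cards(); show("lid","scene",.013); show("tin","scene",.05)
vision.snapshot("top"); show("lid","top",.013); show("tin","top",.05)
```

```text
t 53.9 p [0.5503 0.3139 0.0883] F [-0.4 -0.4  4.1] op 0.0004
t 55.5 p [0.4789 0.3083 0.0883] F [ 1.1 -0.6  5.7] op 0.0006
card [0.499 0.315 0.269] shelf x -0.0828
t 62.0 p [0.4199 0.2934 0.0809] F [-0.1 -0.4 -0.2] op 0.0699
t 62.7 p [0.4195 0.2932 0.0806] F [-0.4 -0.1  0.4] op 0.0343
t 63.6 p [0.4189 0.2929 0.1693] F [-0.4 -0.9 -0.8] op 0.0349
touch False
t 67.7 p [ 0.5422 -0.1855  0.0403] F [-0.4  0.3 -0.4] op 0.0345
lid scene [ 0.477 -0.422] 0.194 0.145 yaw -0.222 0.66
tin scene [ 0.612 -0.198] 0.213 0.143 yaw -0.227 0.59
lid top [ 0.475 -0.426] 0.201 0.148 yaw -0.255 0.74
lid top [ 0.32  -0.278] 0.107 0.069 yaw 0.56 0.7
tin top [ 0.597 -0.198] 0.198 0.143 yaw -0.245 0.77
```

View pics/pl3.png

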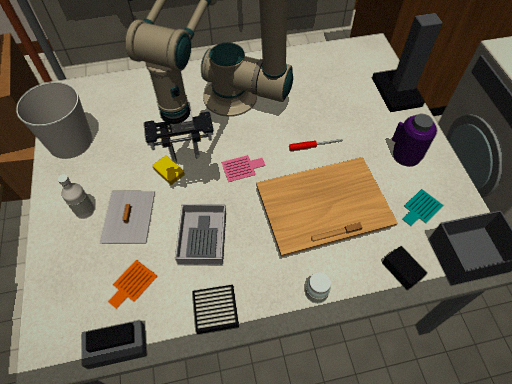

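All three cards lie stacked in the tin at (203,238), the shelf holds only the brush, and the lid hasn't moved from (128,215). I'll put the lid back.

Run:
```python
from h import *
q=q_down(-.226)
gripper_to(.05,40); r.move_to([.475,-.425,.2],q); r.move_l([.475,-.425,.0445],vel=.1,guard=10); st()
gripper_to(0,40); st()
r.move_l([.475,-.425,.18],vel=.12); r.move_l([.600,-.199,.16],vel=.15); r.move_l([.600,-.199,.11],vel=.1)
print(r.move_l([.600,-.199,.082],vel=.04,guard=8)); st()
gripper_to(.05); r.move_l([.600,-.199,.2],vel=.15); r.move_to([.40,-.1,.25],q_down(0))
for c in ("top","scene"):
    im=vision.snapshot(c); show("lid",c,.055); print([np.round(d["at"],3).tolist() for d in models.mark_of("lid",c)])
cv2.imwrite("pics/end.png",cv2.resize(im[170:290,110:300],None,fx=4,fy=4)[:,:,::-1]); st()
```

```text
t 73.3 p [ 0.4754 -0.4253  0.0452] F [ 0.7 -0.1 -0.6] op 0.0498
t 73.9 p [ 0.475  -0.425   0.0445] F [-0.6  0.3  0.7] op 0.0136
True
t 78.3 p [ 0.5997 -0.1989  0.0862] F [-0.3 -0.5  3. ] op 0.0137
lid top [ 0.598 -0.199] 0.199 0.149 yaw -0.232 0.76
[[0.599, -0.197, 0.051]]
lid scene [ 0.601 -0.197] 0.2 0.151 yaw -0.232 0.56
[[0.598, -0.202, 0.049]]
t 81.2 p [ 0.4007 -0.1004  0.2495] F [-0.9  0.1 -0.6] op 0.0501
```

View pics/end.png

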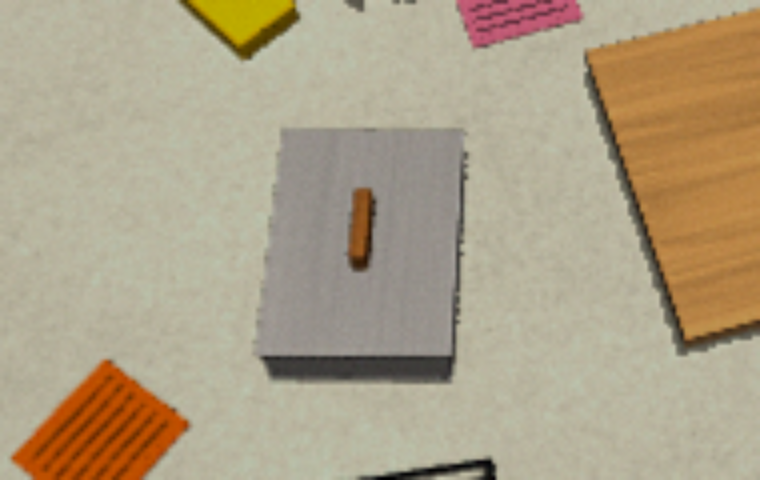

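The lid sits flush on the tin, around crop pixel (360,240). Its height at contact (TCP 0.0862) works out to the lid's origin 50 mm up, which is fully seated. I'll hand it in.

```bash
python3 -c "
from plant import r
print(r.sign_off())"
```

```text
the job is handed in; nothing more can be done
None
```

All three filter cards are stacked flat in the tin, the lid is back on and fully seated (origin about 50 mm above the tin's), and the job was handed in after about 81 s of the 210 s allowed; sign-off returned no verdict.

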